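Bring the green-banded carton to the top of the stack

ROBOT

A 6-joint arm with a two-finger parallel gripper is mounted at the origin on the work surface. World frame = base frame: x ahead of the robot, y to its left, z up, the work surface at z = 0. Lengths are in m, angles in rad, forces in N, time in s.
With the tool pointing down it reaches from about 0.35 to 1 m from the base axis. Payload 7.1 kg.
Tool frame: the origin (TCP) lies midway between the tips of the shut fingers; the grasp point (between the pads) lies 19 mm behind it; y points along the fingers, z is the direction in which the jaws open and shut, and the axes are right-handed (so a half turn about y gives the same grasp; the last joint's range is limited). The gripper opens to 85 mm and grips with 20 to 120 N. Pads are 22 mm wide; open, the fingers measure 114 mm over their backs; the gripper's body (76 mm by 85 mm) begins 54 mm behind the grasp point. The pads swing forward as they close: fully open they stand 13 mm farther back than shut.
Start: joints at [1.171, 0.423, 1.63, -0, 1.089, -0.019], TCP at [0.232, 0.58, 0.231] pointing down, gripper open.
Joint ranges: [-3, 3], [-0.9, 2.11], [0.09, 2.58], [-1.31, 4.45], [0.11, 2.69], [-2.54, 2.54]. Speed limits (rad/s): [2.39, 2.39, 3.01, 3.14, 3.14, 3.14].

INTERFACE

Orientations are given as a unit quaternion [w, x, y, z].
In Python, from cell import bot, eyes, workorder gives the robot as it stands.
- The arm moves only by the tool arm_command, never from a script. Its argument "plan" is a list of rows, each an object of numbers: "dx", "dy", "dz": the shift along the tool's x, y, z in cm; "yaw": the turn about the tool's y in degrees. In form: [{"dx": .., "dy": .., "dz": .., "yaw": ..}, ...]. A call has exactly 10 rows; each row is the pose to reach, as a shift and turn from the pose commanded when the call began, along the tool's axes at that moment; what a row does not reach only later rows make up. A row lasts 1/8 s, in which the tool goes at most 62.5 mm and 10.7 degrees, less where a joint would pass 70% of its speed; a pose out of reach is approached as far as the arm can. A call with a gripper value outside its range is refused whole. "fingers" is the closure, from -1 (fully open) to 1 (shut), so that 0 is half open, set as the call begins (left out, the last holds). The fingers move at their own pace and stop on an object; the grip force is fixed at half the most. Time passes only in rows, so rows that repeat a pose let the fingers close, or fill a call up. It gives the time, the measured TCP pose, the force and the opening at its end, in the units of the state.
- bot.get_state(): the state, without advancing time (a new reading comes with each control period).
- eyes.camera(name): name is "side" or "top" or "wrist"; returns a dict with "image" (420x560x3 uint8, blue, green, red), "range_z" (420x560 float32, m along the optical axis (not along the pixel's ray), 0 where there is no reading), "camera_matrix" (3x3 intrinsics, pixels), "position" and "orientation" of the camera in the world. Camera axes: x right, y down, z forward; pixel columns grow to the right and rows downward; lengths in m; the calibration is good to about 2 mm. A picture is of the moment at which its call begins.
- workorder.hand_in(): hands the job in, once; it reports no verdict.
Trained networks look in a picture, given as the dict that the camera call returned (one of the last four; its "shot" number tells which), for a name from the list of things; names that differ only in an ending like _2 or _b are one class to them, and where a whole thing is asked for, a point or a joint stands for the part that bears it (a point fixed in the world has none). Each returns a list of dicts, best first, with "score" (0 to 1); they miss things now and then, are a little off and sometimes report something else, mostly with a low value. They report only what shows in the picture. A call takes as long as a camera call.
- eyes.silhouettes(picture, label): "mask" (420x560 bool, what is visible of it) and "xy" ([column, row] in pixels, amid what is visible of it).
- eyes.place_of(picture, label): "xy" ([column, row] in pixels: a listed point, or the origin of a listed thing).
The state is a dict: "t": time; "joint_pos": joint angles; "qvel": joint speeds; "effort": joint torques, N m; "tcp_pos": TCP position; "ee_rot": TCP orientation; "force": force on the tool from outside, world axes, zero at the start; "wrist_torque": the same for the moment, N m; "opening": finger opening in m.
Only numpy, scipy, OpenCV 4.12 (cv2) and the standard library are available. Lean on these libraries where they do the work, as an engineer would, in place of code of your own. Each camera call takes 0.05 s, during which the arm holds its last target. There are 200 camera calls.

TASK

The carton with the green band is to be installed first, but it lies under a white-banded carton. Lift that white-banded carton off and set it down in the middle of the blue mat, lengthwise along the mat; then restack the green-banded carton squarely on top of it, edges flush, the same way up as now, and let go. Leave the other stack (white band over orange band) as it is.

Things in the scene. Friction and masses are not known exactly. Their poses are not given: they have to be found in the camera images.
- green_c (a point): Centre (half-way up) of the green-banded carton: a closed rigid cardboard box 120 mm long (its x axis) x 56 mm wide (y) x 44 mm high (z, up), 0.2 to 0.4 kg, with a green band round its middle and green end labels. It stands flat on the table, under the white-banded carton; its sides can be gripped across the 56 mm width.
- upper_c (a point): Centre (half-way up) of the white-banded carton that lies on the green-banded one: same box, 120 (x) x 56 (y) x 44 mm (z, up), 0.2 to 0.4 kg, with a white band and white end labels. It lies loose and roughly flush on the green-banded carton.
- mat_c (a point): Centre of the upper face of the blue mat, 160 mm (its x axis) x 100 mm (y), its upper face 4 mm above the table; fixed to the table, empty.
- other_c (a point): Centre of the upper carton of the other stack, which is to be left alone: it looks the same as the other white-banded carton (120 x 56 x 44 mm), but stands on an orange-banded carton of the same size.

How it is judged:
On the way:
1. the white-banded carton from above the green one rests, let go, in the middle of the mat (centre within 25 mm, lengthwise within 15 degrees), while the green-banded carton still stands on the table (horizontal distance between upper_c and mat_c below 0.025 m and height (world z) of upper_c below 0.034 m and angle between the x axis of upper_c and the x axis of mat_c, either way round below 0.262 rad and angle between upper_c's own z axis and vertical below 0.1 rad and contact force between upper and the fingers below 0.1 N and linear speed of upper below 0.03 m/s and height (world z) of green_c below 0.032 m), for 0.2 s.
At the end, for the whole second after the job is handed in: The white-banded carton rests flat and upright on the mat, its centre within 25 mm of the mat's centre and its length within 15 degrees of the mat's; the green-banded carton rests upright on it, centres within 15 mm and lengths within 10 degrees; both are released and at rest (horizontal distance between upper_c and mat_c below 0.025 m and height (world z) of upper_c below 0.034 m and angle between the x axis of upper_c and the x axis of mat_c, either way round below 0.262 rad and angle between each of upper_c, green_c's own z axis and vertical below 0.1 rad and horizontal distance between green_c and upper_c below 0.015 m and angle between the x axis of green_c and the x axis of upper_c, either way round below 0.175 rad and height (world z) of green_c between 0.062 and 0.078 m and linear speed of each of green, upper below 0.02 m/s); the robot touches nothing.
It fails at once if the upper carton of the other stack is moved by more than 20 mm (distance of other_c from where it was at the start of the episode above 0.02 m).
It fails at once if one of the two cartons is tipped by more than 35 degrees (angle between any of green_c, upper_c's own z axis and vertical above 0.61 rad).
It also fails if it takes over 61 s, if anything falls off the work surface, if the arm or the gripper's body presses on something with over 40 N, if the wrist force passes 120 N, or if a joint passes its speed limit or range.

## Working session

There is one attempt and no reset: what is moved stays moved. The work goes in short steps, Python scripts to look and compute and a tool call to move; the robot and the scene stay as the last step left them, time stands still between calls to the robot, and variables do not carry over. Pictures are saved under pics/ and viewed, about 8 in all and at most 12, crops included, and the job is handed in when it is done.

Besides the shell and the picture viewer there is one more tool, called after "Request:" as name([rows], argument=value, ...), one row to a line, values as JSON. arm_command: Moves the arm, as the interface text tells. Its arguments: {"type":"object","properties":{"plan":{"type":"array"},"fingers":{"type":"number"}},"required":["plan"]}

```bash
mkdir -p pics; ls; cat > h.py <<'E'
import numpy as np, cv2
from scipy.spatial.transform import Rotation as R
from cell import bot, eyes, workorder
def rot(q): return R.from_quat([q[1],q[2],q[3],q[0]]).as_matrix()
def cloud(p):
    K=np.array(p["camera_matrix"]);z=p["range_z"];v,u=np.indices(z.shape)
    c=np.stack([(u-K[0,2])/K[0,0]*z,(v-K[1,2])/K[1,1]*z,z],-1)
    w=c@rot(p["orientation"]).T+np.array(p["position"]); w[z==0]=np.nan
    return w
def rect(pts):
    (c,s,a)=cv2.minAreaRect((pts[:,:2]*1000).astype(np.float32))
    if s[0]<s[1]: s=s[::-1];a+=90
    return np.round(c,1),np.round(s,1),round((a+90)%180-90,1)
E
python3 - <<'E'
from h import *
s=bot.get_state();print({k:np.round(v,3) for k,v in s.items()})
ims=[]
for n in("top","side"):
    p=eyes.camera(n);w=cloud(p);im=p["image"].copy();print(n,np.round(p["position"],3))
    for l in("green_c","upper_c","mat_c","other_c"):
        for r in eyes.place_of(p,l)[:3]:
            x,y=map(int,r["xy"]);print(l,x,y,round(r["score"],2),np.round(w[min(max(y,0),419),min(max(x,0),559)],3))
    # blobs at height
    for lo,hi in((.08,.10),):
        m=((w[...,2]>lo)&(w[...,2]<hi)).astype(np.uint8)
        k,L,st,_=cv2.connectedComponentsWithStats(m)
        for i in range(1,k):
            if st[i,4]>150: print("blob",lo,st[i],rect(w[L==i]),np.nanmedian(w[L==i][:,2]).round(4))
    b,g,r=[im[...,i].astype(int) for i in range(3)]
    m=((b>r+40)&(b>g+20)&(w[...,2]<.02)&(w[...,2]>-.01)).astype(np.uint8)
    k,L,st,_=cv2.connectedComponentsWithStats(m)
    for i in range(1,k):
        if st[i,4]>150: print("blue",st[i],rect(w[L==i]))
    cv2.imwrite(f"pics/{n}0.png",im)
E
```

```text
pics
{'t': np.float64(0.0), 'joint_pos': array([ 1.171,  0.424,  1.631,  0.   ,  1.089, -0.019]), 'qvel': array([-0.002,  0.001, -0.   ,  0.001, -0.001, -0.001]), 'effort': array([ 0.0000e+00, -5.5737e+01, -2.8175e+01,  0.0000e+00,  7.0000e-03,
        0.0000e+00]), 'tcp_pos': array([0.232, 0.58 , 0.231]), 'ee_rot': array([-0.694,  0.695, -0.134,  0.134]), 'force': array([0.567, 0.507, 0.495]), 'wrist_torque': array([0.01 , 0.025, 0.021]), 'opening': np.float64(0.085)}
top [ 0.327 -0.015  1.05 ]
green_c 416 228 0.62 [ 0.529 -0.302  0.091]
upper_c 421 222 0.71 [ 0.543 -0.313  0.09 ]
mat_c 264 206 0.56 [0.574 0.036 0.006]
other_c 140 240 0.86 [0.459 0.294 0.087]
blob 0.08 [   0   76   59  206 8053] (array([587.7, 570.8]), array([476.6, 134.8]), 9.8) 0.088
blob 0.08 [508 131  13 132 600] (array([ 620.5, -516.2]), array([299.7,   8.7]), 1.1) 0.0902
blob 0.08 [ 404  195   42   59 1433] (array([ 541.3, -321.9]), array([120.8,  58.3]), 19.5) 0.0881
blob 0.08 [ 112  210   54   60 1467] (array([460.3, 298.1]), array([120.5,  58. ]), -27.1) 0.088
blue [ 233  168   62   74 2701] (array([579.7, 
[... 279 characters left out ...]
6, 1049.7]), array([219.8,  23.8]), -0.3) 0.0902
blob 0.08 [ 148   41  158   56 4623] (array([589.9, 639.7]), array([479.6, 216.7]), 1.7) 0.0875
blob 0.08 [178 124  51  19 694] (array([459.7, 296.5]), array([121.2,  64.9]), -27.1) 0.0871
blob 0.08 [  0 242  39  48 402] (array([ 46.6, -34.3]), array([107.4,  26.5]), 54.9) 0.0897
blob 0.08 [458 287  40  28 302] (array([ 809.2, -372.5]), array([64.1, 35.8]), -53.7) 0.0897
blob 0.08 [ 283  293   74   61 2126] (array([ 539.5, -321. ]), array([121.2,  58.4]), 19.1) 0.087
blob 0.08 [441 385  93  35 541] (array([ 717. , -525.9]), array([127.7,  48.9]), -25.0) 0.0909
blue [ 239  186   78   54 2112] (array([579.7,  42.5]), array([167.3, 109.1]), 24.5)
```

View pics/side0.png

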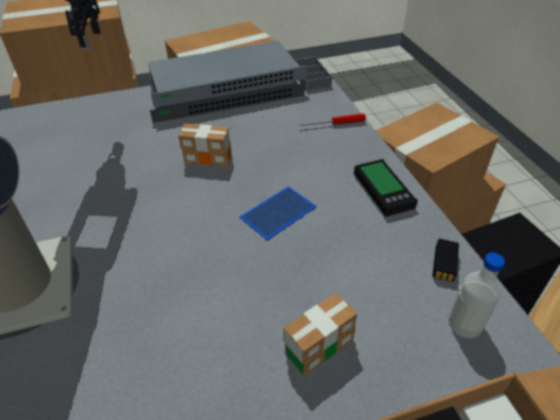

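View pics/top0.png

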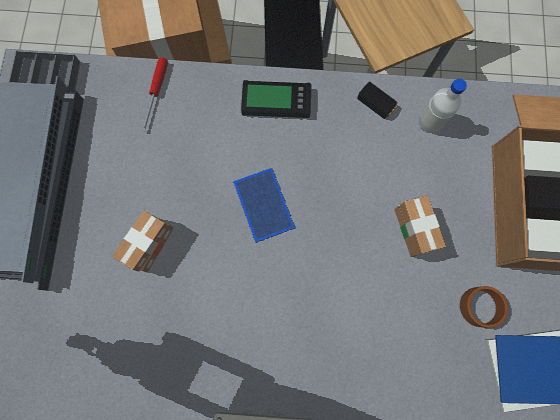

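The side picture shows the green stack at px (320,330), the mat at (278,214) and the other stack at (205,140), and the top picture agrees at (420,225), (264,205) and (140,240). The stack lies at (0.540, -0.321) with yaw 19.3°, the mat at (0.580, 0.039) with yaw 24.6°.

```bash
cat >> h.py <<'E'
def go(x,y,z,ang,pose=None):
    """shift (cm) and yaw (deg) taking the tool to x,y,z with carton length at ang deg (jaws across it)"""
    s=bot.get_state();p,M=pose or (np.array(s["tcp_pos"]),rot(s["ee_rot"]))
    d=M.T@(np.array([x,y,z])-p)*100
    cur=np.degrees(np.arctan2(M[1,2],M[0,2]))   # jaw axis heading
    t=(ang+90-cur+90)%180-90                    # ccw from above
    t*=np.sign(M[2,1])                          # about tool y
    print("dx dy dz yaw",np.round(d,2),round(t,1),"| t",s["t"],"jaw",round(cur,1),"tilt",np.round(M[2,:],3),"j6",round(s["joint_pos"][5],2),"F",np.round(s["force"],1))
E
python3 -c "
from h import *
go(.45,.13,.231,19.3);go(.54,-.3215,.2,19.3)"
```

```text
dx dy dz yaw [ 3.695e+01  3.000e-02 -3.370e+01] -41.1 | t 0.5 jaw 68.2 tilt [ 0. -1. -0.] j6 -0.02 F [0.1 0.  0.2]
dx dy dz yaw [ 62.08   3.13 -72.27] -41.1 | t 0.5 jaw 68.2 tilt [ 0. -1. -0.] j6 -0.02 F [0.1 0.  0.2]
```

Request:
arm_command([
  {"dx": 4.6, "dy": 0, "dz": -4.2, "yaw": 10},
  {"dx": 9.2, "dy": 0, "dz": -8.4, "yaw": 20},
  {"dx": 13.8, "dy": 0, "dz": -12.6, "yaw": 30},
  {"dx": 18.4, "dy": 0, "dz": -16.8, "yaw": 40},
  {"dx": 23, "dy": 0, "dz": -21, "yaw": 50},
  {"dx": 27.6, "dy": 0, "dz": -25.2, "yaw": 60},
  {"dx": 32.2, "dy": 0, "dz": -29.4, "yaw": 70},
  {"dx": 36, "dy": 0, "dz": -34, "yaw": 80},
  {"dx": 38, "dy": 0, "dz": -39, "yaw": 90},
  {"dx": 40, "dy": 0, "dz": -44, "yaw": 100},
], fingers=-1)

```text
t: 1.75
tcp_pos: [0.4402, 0.0212, 0.2316]
ee_rot: [-0.342, 0.342, -0.619, 0.619]
force: [0.3, 0.0, 0.1]
opening: 0.0851
```

```bash
python3 -c "
from h import *
go(.54,-.3215,.2,19.3)"
```

```text
dx dy dz yaw [23.71  3.17 26.69] 38.5 | t 1.75 jaw -32.2 tilt [-0.    -1.     0.001] j6 0.58 F [0.3 0.  0.1]
```

Request:
arm_command([
  {"dx": 4, "dy": 0.5, "dz": 4.5, "yaw": 6},
  {"dx": 8, "dy": 1, "dz": 9, "yaw": 12},
  {"dx": 12, "dy": 1.5, "dz": 13.5, "yaw": 18},
  {"dx": 16, "dy": 2, "dz": 18, "yaw": 25},
  {"dx": 20, "dy": 2.5, "dz": 22.5, "yaw": 32},
  {"dx": 22.5, "dy": 3, "dz": 25.5, "yaw": 38.5},
  {"dx": 23.7, "dy": 3.2, "dz": 26.7, "yaw": 38.5},
  {"dx": 23.7, "dy": 3.2, "dz": 26.7, "yaw": 38.5},
  {"dx": 23.7, "dy": 3.2, "dz": 26.7, "yaw": 38.5},
  {"dx": 23.7, "dy": 3.2, "dz": 26.7, "yaw": 38.5},
])

```text
t: 3.0
tcp_pos: [0.5419, -0.3178, 0.1997]
ee_rot: [0.122, -0.122, 0.697, -0.697]
force: [-0.2, -0.2, 0.4]
opening: 0.0855
```

```bash
cat > look.py <<'E'
from h import *
import sys
p=eyes.camera("wrist");w=cloud(p);print(np.round(p["position"],3))
lo,hi=float(sys.argv[1]),float(sys.argv[2])
m=((w[...,2]>lo)&(w[...,2]<hi)).astype(np.uint8)
k,L,st,_=cv2.connectedComponentsWithStats(m)
for i in range(1,k):
    if st[i,4]>400: print("blob",st[i],rect(w[L==i]),np.nanmedian(w[L==i][:,2]).round(4))
cv2.imwrite(f"pics/{sys.argv[3]}.png",p["image"])
E
python3 look.py .08 .096 w1; python3 -c "
from h import *
go(.54,-.3215,.046,19.3)"
```

```text
[ 0.611 -0.294  0.342]
blob [ 247  138   70  136 8930] (array([ 541.6, -321. ]), array([120. ,  56.9]), 19.6) 0.0875
blob [ 453  139  107  187 2879] (array([ 584.7, -515.4]), array([179.4,   4.1]), 0.1) 0.088
dx dy dz yaw [ 0.31 15.37  0.27] 0.5 | t 3.05 jaw -70.2 tilt [-0. -1.  0.] j6 0.68 F [ 0.4 -0.6 -0.5]
```

View pics/w1.png

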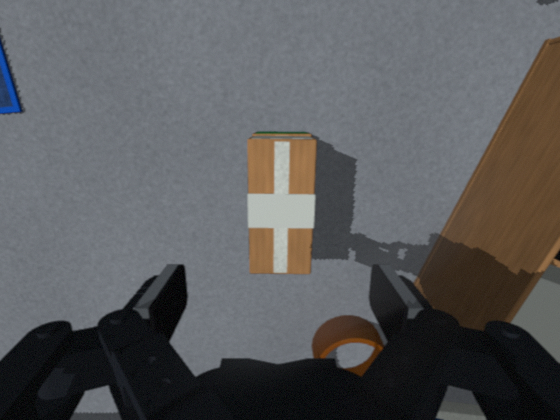

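The wrist picture shows the carton at px (281,205), centred between the fingers (px 165 to 390), with nothing in the way of the descent.

Request:
arm_command([
  {"dx": 0.2, "dy": 2.5, "dz": 0.25, "yaw": 0},
  {"dx": 0.2, "dy": 5, "dz": 0.25, "yaw": 0},
  {"dx": 0.2, "dy": 7.5, "dz": 0.25, "yaw": 0},
  {"dx": 0.2, "dy": 9.5, "dz": 0.25, "yaw": 0},
  {"dx": 0.2, "dy": 11.5, "dz": 0.25, "yaw": 0},
  {"dx": 0.2, "dy": 13, "dz": 0.25, "yaw": 0},
  {"dx": 0.2, "dy": 14.3, "dz": 0.25, "yaw": 0},
  {"dx": 0.2, "dy": 15.4, "dz": 0.25, "yaw": 0},
  {"dx": 0.2, "dy": 15.4, "dz": 0.25, "yaw": 0},
  {"dx": 0.2, "dy": 15.4, "dz": 0.25, "yaw": 0},
])

```text
t: 4.3
tcp_pos: [0.5413, -0.3223, 0.0457]
ee_rot: [-0.121, 0.121, -0.697, 0.697]
force: [-0.3, -0.6, 0.6]
opening: 0.0855
```

Request:
arm_command([
  {"dx": 0, "dy": 0, "dz": 0, "yaw": 0},
  {"dx": 0, "dy": 0, "dz": 0, "yaw": 0},
  {"dx": 0, "dy": 0, "dz": 0, "yaw": 0},
  {"dx": 0, "dy": 0, "dz": 0, "yaw": 0},
  {"dx": 0, "dy": 0, "dz": 0, "yaw": 0},
  {"dx": 0, "dy": 0, "dz": 0, "yaw": 0},
  {"dx": 0, "dy": 0, "dz": 0, "yaw": 0},
  {"dx": 0, "dy": 0, "dz": 0, "yaw": 0},
  {"dx": 0, "dy": 0, "dz": 0, "yaw": 0},
  {"dx": 0, "dy": 0, "dz": 0, "yaw": 0},
], fingers=1)

```text
t: 5.55
tcp_pos: [0.5414, -0.3223, 0.046]
ee_rot: [-0.121, 0.121, -0.696, 0.697]
force: [-0.6, 0.6, 7.0]
opening: 0.0557
```

Request:
arm_command([
  {"dx": 0, "dy": -0.5, "dz": 0, "yaw": 0},
  {"dx": 0, "dy": -1, "dz": 0, "yaw": 0},
  {"dx": 0, "dy": -2, "dz": 0, "yaw": 0},
  {"dx": 0, "dy": -3.5, "dz": 0, "yaw": 0},
  {"dx": 0, "dy": -5, "dz": 0, "yaw": 0},
  {"dx": 0, "dy": -6.5, "dz": 0, "yaw": 0},
  {"dx": 0, "dy": -8, "dz": 0, "yaw": 0},
  {"dx": 0, "dy": -9, "dz": 0, "yaw": 0},
  {"dx": 0, "dy": -9, "dz": 0, "yaw": 0},
  {"dx": 0, "dy": -9, "dz": 0, "yaw": 0},
])

```text
t: 6.8
tcp_pos: [0.5406, -0.3219, 0.1349]
ee_rot: [0.121, -0.121, 0.697, -0.697]
force: [-0.2, -0.5, -2.4]
opening: 0.0554
```

```bash
python3 -c "
from h import *
go(.5797,.0395,.136,24.6)
p=eyes.camera('side');w=cloud(p)
cv2.imwrite('pics/s2.png',cv2.resize(p['image'][170:380,180:460],None,fx=2,fy=2))
p=eyes.camera('wrist');w=cloud(p)
m=(w[...,2]>.16)&(w[...,2]<.195);print('held top',rect(w[m]),np.nanmedian(w[m][:,2]))
"
```

```text
dx dy dz yaw [-15.85  -0.1  -32.71] -4.9 | t 6.8 jaw -70.3 tilt [ 0.001 -1.    -0.001] j6 0.67 F [-0.2 -0.5 -2.4]
held top (array([ 559.3, -316. ]), array([121.7,  83.4]), -69.9) 0.17626848035110376
```

View pics/s2.png

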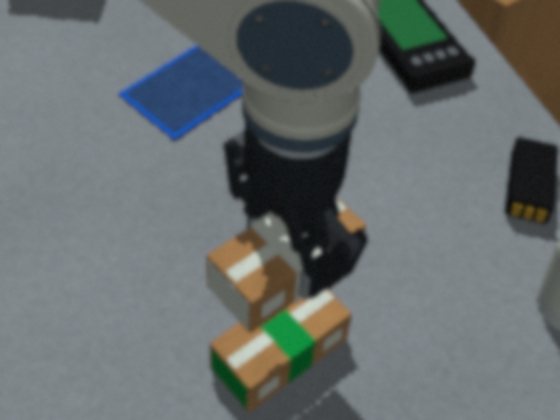

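The white carton is in the grip (crop px 255,270) and the green one stayed on the table (crop px 280,345). Next I carry the white one to the mat.

Request:
arm_command([
  {"dx": -1, "dy": 0, "dz": -2, "yaw": -0.5},
  {"dx": -3, "dy": 0, "dz": -6, "yaw": -1},
  {"dx": -5, "dy": 0, "dz": -10.3, "yaw": -1.5},
  {"dx": -7.2, "dy": 0, "dz": -14.8, "yaw": -2},
  {"dx": -9.4, "dy": 0, "dz": -19.4, "yaw": -3},
  {"dx": -11.6, "dy": 0, "dz": -24, "yaw": -4},
  {"dx": -13.6, "dy": 0, "dz": -28, "yaw": -4.9},
  {"dx": -15, "dy": 0, "dz": -31, "yaw": -4.9},
  {"dx": -15.8, "dy": 0, "dz": -32.7, "yaw": -4.9},
  {"dx": -15.8, "dy": 0, "dz": -32.7, "yaw": -4.9},
])

```text
t: 8.15
tcp_pos: [0.5793, 0.0403, 0.1351]
ee_rot: [0.151, -0.151, 0.691, -0.691]
force: [-0.0, -0.4, -3.0]
opening: 0.0558
```

```bash
python3 -c "
from h import *
go(.5797,.0395,.0065,24.6)"
```

```text
dx dy dz yaw [-1.000e-02  1.286e+01  9.000e-02] 0.1 | t 8.15 jaw -65.3 tilt [ 0. -1. -0.] j6 1.19 F [-0.  -0.4 -3. ]
```

Request:
arm_command([
  {"dx": 0, "dy": 2.5, "dz": 0, "yaw": 0},
  {"dx": 0, "dy": 5, "dz": 0, "yaw": 0},
  {"dx": 0, "dy": 7.5, "dz": 0, "yaw": 0},
  {"dx": 0, "dy": 9.5, "dz": 0, "yaw": 0},
  {"dx": 0, "dy": 11, "dz": 0, "yaw": 0},
  {"dx": 0, "dy": 12, "dz": 0, "yaw": 0},
  {"dx": 0, "dy": 12.5, "dz": 0, "yaw": 0},
  {"dx": 0, "dy": 12.8, "dz": 0, "yaw": 0},
  {"dx": 0, "dy": 12.8, "dz": 0, "yaw": 0},
  {"dx": 0, "dy": 12.8, "dz": 0, "yaw": 0},
])

```text
t: 9.4
tcp_pos: [0.58, 0.0391, 0.0078]
ee_rot: [-0.151, 0.15, -0.691, 0.691]
force: [0.6, 0.2, -3.0]
opening: 0.0556
```

Request:
arm_command([
  {"dx": 0, "dy": 0, "dz": 0, "yaw": 0},
  {"dx": 0, "dy": 0, "dz": 0, "yaw": 0},
  {"dx": 0, "dy": 0, "dz": 0, "yaw": 0},
  {"dx": 0, "dy": 0, "dz": 0, "yaw": 0},
  {"dx": 0, "dy": 0, "dz": 0, "yaw": 0},
  {"dx": 0, "dy": 0, "dz": 0, "yaw": 0},
  {"dx": 0, "dy": 0, "dz": 0, "yaw": 0},
  {"dx": 0, "dy": 0, "dz": 0, "yaw": 0},
  {"dx": 0, "dy": 0, "dz": 0, "yaw": 0},
  {"dx": 0, "dy": 0, "dz": 0, "yaw": 0},
], fingers=-1)

```text
t: 10.65
tcp_pos: [0.5796, 0.039, 0.0073]
ee_rot: [-0.151, 0.151, -0.691, 0.691]
force: [-0.4, -0.3, -1.1]
opening: 0.0854
```

Request:
arm_command([
  {"dx": 0, "dy": -1.5, "dz": 0, "yaw": 0},
  {"dx": 0, "dy": -4, "dz": 0, "yaw": 0},
  {"dx": 0, "dy": -7, "dz": 0, "yaw": 0},
  {"dx": 0, "dy": -10, "dz": 0, "yaw": 0},
  {"dx": 0, "dy": -13, "dz": 0, "yaw": 0},
  {"dx": 0, "dy": -16, "dz": 0, "yaw": 0},
  {"dx": 0, "dy": -18, "dz": 0, "yaw": 0},
  {"dx": 0, "dy": -19, "dz": 0, "yaw": 0},
  {"dx": 0, "dy": -19, "dz": 0, "yaw": 0},
  {"dx": 0, "dy": -19, "dz": 0, "yaw": 0},
])

```text
t: 11.9
tcp_pos: [0.579, 0.039, 0.1966]
ee_rot: [0.15, -0.151, 0.691, -0.691]
force: [-0.7, 0.6, 0.3]
opening: 0.0854
```

```bash
python3 look.py .035 .06 w3; python3 - <<'E'
from h import *
p=eyes.camera("side");w=cloud(p)
m=((w[...,2]>.036)&(w[...,2]<.056)&(abs(w[...,0]-.54)<.12)&(abs(w[...,1]+.32)<.1)).astype(np.uint8)
k,L,st,_=cv2.connectedComponentsWithStats(m)
for i in range(1,k):
    if st[i,4]>400: print("side green",st[i],rect(w[L==i]),np.nanmedian(w[L==i][:,2]).round(4))
go(.54,-.3215,.19,19.3)
E
```

```text
[0.646 0.068 0.338]
blob [   0  131   53  102 1762] (array([480. , 267.6]), array([105.4,  47.6]), 8.5) 0.045
blob [ 248  132   61  122 7089] (array([580.7,  38.7]), array([120.2,  56.5]), 24.4) 0.0475
blob [ 527  300   33   64 1369] (array([ 559.5, -302.9]), array([84.8, 33.3]), 35.6) 0.0432
side green [ 285  307   71   60 2008] (array([ 542.6, -321.1]), array([122.6,  57.9]), 20.5) 0.043
dx dy dz yaw [18.54  0.64 31.16] 5.3 | t 12.0 jaw -65.4 tilt [ 0.002 -1.    -0.001] j6 1.19 F [-0.2 -1.  -0. ]
```

View pics/w3.png

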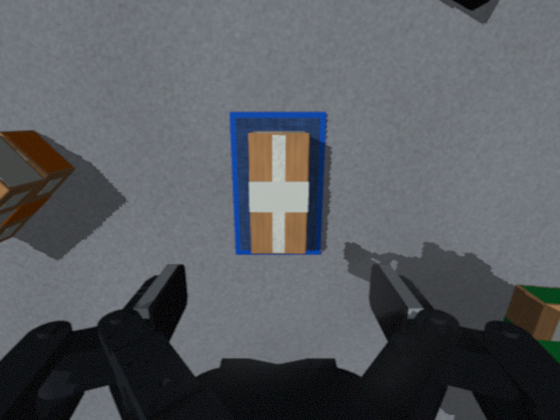

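The white carton lies let go on the mat (px 278,192), measured at (0.581, 0.039) and 24.4°, within 1 mm of the middle. Next is the green one, at about (0.543, -0.321) and 20°.

Request:
arm_command([
  {"dx": 1.2, "dy": 0, "dz": 2, "yaw": 0.5},
  {"dx": 4, "dy": 0, "dz": 6.5, "yaw": 1},
  {"dx": 7, "dy": 0, "dz": 11.5, "yaw": 2},
  {"dx": 10, "dy": 0, "dz": 16.5, "yaw": 3},
  {"dx": 13, "dy": 0, "dz": 21.5, "yaw": 4},
  {"dx": 15.8, "dy": 0, "dz": 26.5, "yaw": 5},
  {"dx": 17.6, "dy": 0.3, "dz": 30, "yaw": 5},
  {"dx": 18.4, "dy": 0.6, "dz": 31.2, "yaw": 5},
  {"dx": 18.4, "dy": 0.6, "dz": 31.2, "yaw": 5},
  {"dx": 18.4, "dy": 0.6, "dz": 31.2, "yaw": 5},
])

```text
t: 13.25
tcp_pos: [0.542, -0.3198, 0.191]
ee_rot: [0.12, -0.121, 0.697, -0.696]
force: [-0.5, 0.4, 0.7]
opening: 0.0853
```

```bash
python3 look.py .036 .056 w4; python3 -c "
from h import *
go(.542,-.321,.004,19.8)"
```

```text
[ 0.612 -0.296  0.333]
blob [ 429   73  131  237 3718] (array([ 608.1, -515.2]), array([244.1,   3.8]), 0.3) 0.046
blob [ 249  133   61  122 7110] (array([ 543.6, -321.1]), array([119.9,  56.7]), 19.6) 0.0435
blob [317 337  65  21 603] (array([ 405.3, -454.2]), array([74. , 20.9]), -60.0) 0.0431
dx dy dz yaw [ 0.06 18.72  0.12] -0.1 | t 13.3 jaw -70.3 tilt [ 0.    -1.    -0.001] j6 0.68 F [-0.1  0.5  0.1]
```

Request:
arm_command([
  {"dx": -0.1, "dy": 3, "dz": 0.15, "yaw": 0},
  {"dx": -0.1, "dy": 6, "dz": 0.15, "yaw": 0},
  {"dx": -0.1, "dy": 9, "dz": 0.15, "yaw": 0},
  {"dx": -0.1, "dy": 12, "dz": 0.15, "yaw": 0},
  {"dx": -0.1, "dy": 14.5, "dz": 0.15, "yaw": 0},
  {"dx": -0.1, "dy": 16.5, "dz": 0.15, "yaw": 0},
  {"dx": -0.1, "dy": 17.8, "dz": 0.15, "yaw": 0},
  {"dx": -0.1, "dy": 18.6, "dz": 0.15, "yaw": 0},
  {"dx": -0.1, "dy": 18.6, "dz": 0.15, "yaw": 0},
  {"dx": -0.1, "dy": 18.6, "dz": 0.15, "yaw": 0},
])

```text
t: 14.55
tcp_pos: [0.5439, -0.3227, 0.006]
ee_rot: [-0.12, 0.12, -0.697, 0.697]
force: [-0.4, 0.3, 0.1]
opening: 0.0853
```

Request:
arm_command([
  {"dx": 0, "dy": 0, "dz": 0, "yaw": 0},
  {"dx": 0, "dy": 0, "dz": 0, "yaw": 0},
  {"dx": 0, "dy": 0, "dz": 0, "yaw": 0},
  {"dx": 0, "dy": 0, "dz": 0, "yaw": 0},
  {"dx": 0, "dy": 0, "dz": 0, "yaw": 0},
  {"dx": 0, "dy": 0, "dz": 0, "yaw": 0},
  {"dx": 0, "dy": 0, "dz": 0, "yaw": 0},
  {"dx": 0, "dy": 0, "dz": 0, "yaw": 0},
  {"dx": 0, "dy": 0, "dz": 0, "yaw": 0},
  {"dx": 0, "dy": 0, "dz": 0, "yaw": 0},
], fingers=1)

```text
t: 15.8
tcp_pos: [0.5438, -0.3226, 0.006]
ee_rot: [-0.12, 0.12, -0.697, 0.697]
force: [0.0, -0.2, 5.2]
opening: 0.0551
```

Request:
arm_command([
  {"dx": 0, "dy": -0.5, "dz": 0, "yaw": 0},
  {"dx": 0, "dy": -1.5, "dz": 0, "yaw": 0},
  {"dx": 0, "dy": -3, "dz": 0, "yaw": 0},
  {"dx": 0, "dy": -5, "dz": 0, "yaw": 0},
  {"dx": 0, "dy": -7, "dz": 0, "yaw": 0},
  {"dx": 0, "dy": -9, "dz": 0, "yaw": 0},
  {"dx": 0, "dy": -11, "dz": 0, "yaw": 0},
  {"dx": 0, "dy": -12, "dz": 0, "yaw": 0},
  {"dx": 0, "dy": -12, "dz": 0, "yaw": 0},
  {"dx": 0, "dy": -12, "dz": 0, "yaw": 0},
])

```text
t: 17.05
tcp_pos: [0.543, -0.322, 0.1246]
ee_rot: [0.12, -0.121, 0.697, -0.696]
force: [0.5, -0.4, -3.8]
opening: 0.0555
```

```bash
python3 -c "
from h import *
go(.5807,.0387,.125,24.4)"
```

```text
dx dy dz yaw [-1.564e+01 -2.000e-02 -3.272e+01] -4.8 | t 17.05 jaw -70.4 tilt [ 0.001 -1.    -0.001] j6 0.67 F [ 0.5 -0.4 -3.8]
```

Request:
arm_command([
  {"dx": -1, "dy": 0, "dz": -2, "yaw": -0.5},
  {"dx": -3, "dy": 0, "dz": -6, "yaw": -1},
  {"dx": -5, "dy": 0, "dz": -10.3, "yaw": -1.5},
  {"dx": -7.2, "dy": 0, "dz": -14.8, "yaw": -2},
  {"dx": -9.4, "dy": 0, "dz": -19.4, "yaw": -3},
  {"dx": -11.6, "dy": 0, "dz": -24, "yaw": -4},
  {"dx": -13.6, "dy": 0, "dz": -28, "yaw": -4.8},
  {"dx": -15, "dy": 0, "dz": -31, "yaw": -4.8},
  {"dx": -15.6, "dy": 0, "dz": -32.7, "yaw": -4.8},
  {"dx": -15.6, "dy": 0, "dz": -32.7, "yaw": -4.8},
])

```text
t: 18.3
tcp_pos: [0.5802, 0.0392, 0.1249]
ee_rot: [0.15, -0.15, 0.691, -0.691]
force: [-0.0, -0.9, -3.0]
opening: 0.0553
```

```bash
python3 -c "
from h import *
p=eyes.camera('side')
cv2.imwrite('pics/s5.png',cv2.resize(p['image'][100:310,140:420],None,fx=2,fy=2))
go(.5807,.0387,.0555,24.4)"
```

```text
dx dy dz yaw [-0.06  6.95 -0.03] 0.0 | t 18.35 jaw -65.6 tilt [ 0.001 -1.    -0.   ] j6 1.19 F [ 1.3 -0.3 -3.5]
```

View pics/s5.png

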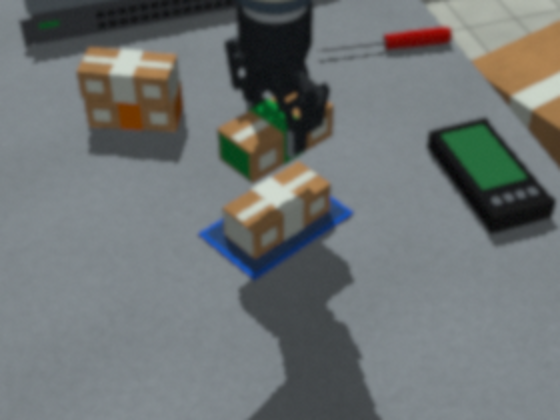

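The green carton hangs level (crop px 275,135) over the white one (crop px 278,210), so I lower it 7 cm.

Request:
arm_command([
  {"dx": 0, "dy": 1.2, "dz": 0, "yaw": 0},
  {"dx": 0, "dy": 2.6, "dz": 0, "yaw": 0},
  {"dx": 0, "dy": 4, "dz": 0, "yaw": 0},
  {"dx": 0, "dy": 5.2, "dz": 0, "yaw": 0},
  {"dx": 0, "dy": 6, "dz": 0, "yaw": 0},
  {"dx": 0, "dy": 6.5, "dz": 0, "yaw": 0},
  {"dx": 0, "dy": 6.8, "dz": 0, "yaw": 0},
  {"dx": 0, "dy": 7, "dz": 0, "yaw": 0},
  {"dx": 0, "dy": 7, "dz": 0, "yaw": 0},
  {"dx": 0, "dy": 7, "dz": 0, "yaw": 0},
])

```text
t: 19.6
tcp_pos: [0.5811, 0.0381, 0.0556]
ee_rot: [-0.15, 0.149, -0.691, 0.691]
force: [-0.8, -0.2, -2.8]
opening: 0.0556
```

Request:
arm_command([
  {"dx": 0, "dy": 0, "dz": 0, "yaw": 0},
  {"dx": 0, "dy": 0, "dz": 0, "yaw": 0},
  {"dx": 0, "dy": 0, "dz": 0, "yaw": 0},
  {"dx": 0, "dy": 0, "dz": 0, "yaw": 0},
  {"dx": 0, "dy": 0, "dz": 0, "yaw": 0},
  {"dx": 0, "dy": 0, "dz": 0, "yaw": 0},
  {"dx": 0, "dy": 0, "dz": 0, "yaw": 0},
  {"dx": 0, "dy": 0, "dz": 0, "yaw": 0},
  {"dx": 0, "dy": 0, "dz": 0, "yaw": 0},
  {"dx": 0, "dy": 0, "dz": 0, "yaw": 0},
], fingers=-1)

```text
t: 20.85
tcp_pos: [0.5809, 0.038, 0.0553]
ee_rot: [-0.149, 0.149, -0.691, 0.691]
force: [-0.5, 0.2, -0.0]
opening: 0.0852
```

Request:
arm_command([
  {"dx": 0, "dy": -1.5, "dz": 0, "yaw": 0},
  {"dx": 0, "dy": -4, "dz": 0, "yaw": 0},
  {"dx": 0, "dy": -7, "dz": 0, "yaw": 0},
  {"dx": 0, "dy": -10, "dz": 0, "yaw": 0},
  {"dx": 0, "dy": -13, "dz": 0, "yaw": 0},
  {"dx": 0, "dy": -16, "dz": 0, "yaw": 0},
  {"dx": 0, "dy": -18, "dz": 0, "yaw": 0},
  {"dx": 0, "dy": -18, "dz": 0, "yaw": 0},
  {"dx": 0, "dy": -18, "dz": 0, "yaw": 0},
  {"dx": 0, "dy": -18, "dz": 0, "yaw": 0},
])

```text
t: 22.1
tcp_pos: [0.5802, 0.038, 0.2343]
ee_rot: [0.149, -0.15, 0.691, -0.691]
force: [0.0, 0.4, -0.9]
opening: 0.0855
```

```bash
python3 look.py .082 .105 w6; python3 - <<'E'
from h import *
p=eyes.camera('side');w=cloud(p);q=w[(abs(w[...,0]-.46)<.12)&(abs(w[...,1]-.297)<.1)&(w[...,2]>.08)&(w[...,2]<.1)]
print('other',rect(q));print(bot.get_state()['tcp_pos'])
cv2.imwrite('pics/s6.png',cv2.resize(p['image'][100:310,140:420],None,fx=2,fy=2))
E
```

```text
[0.648 0.067 0.376]
blob [ 247  132   63  124 7360] (array([582.4,  38. ]), array([119.4,  56.9]), 24.7) 0.0915
blob [   0  138   45   87 1992] (array([487.2, 265.4]), array([86.3, 40.8]), 10.1) 0.0873
other (array([460. , 298.4]), array([121.9,  61.5]), -25.9)
[0.58040814 0.0380274  0.23439889]
```

View pics/s6.png

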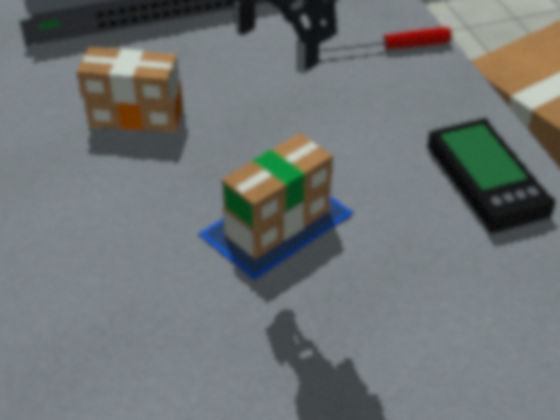

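The green carton stands flush on the white one on the mat (crop px 278,195), the gripper is clear above, and the other stack (crop px 130,90) hasn't moved. I'm handing in.

```bash
python3 -c "
from h import *
print(workorder.hand_in())"
```

```text
the job is handed in; nothing more can be done
None
```

The white-banded carton is in the middle of the blue mat, with the green-banded carton stacked flush on top, the same way up as before. I handed the job in after about 22 s of the 61 s allowed; the hand-in gave no verdict.

- **White on the mat:** measured after release at (0.581, 0.039) and 24.4°. The mat is at (0.580, 0.039) and 24.6°, and the green carton was still on the table then.
- **Green on top:** final check at (0.582, 0.038) and 24.7°, about 2 mm and 0.3° off the white one. Its top face is about 0.092 m up, as expected for two cartons on the mat.
- **Other stack:** measured at (0.460, 0.298) against (0.460, 0.297–0.298) at the start, so it did not move. Its angle read about 1° different, which is within measurement noise.
- **Robot:** the gripper was open and about 14 cm above the stack at hand-in. No check failed or disagreed beyond 1–2 mm of camera noise.

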